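Vacuum check on the bench suction unit

TASK

Check the vacuum of the bench suction unit: slide the clear splash guard on its sloping face fully open, then take the test gauge out of its holder by the rubber dial case and press its coupler squarely onto the tilted test nipple in the bay until it snaps over the locking balls. Keep pushing until the coupler's rim sits on the nipple's hexagon and finish while holding it there, because the valve in the nipple stays open only as long as the gauge is held fully home against its spring. Leave the guard open and do not disturb the two jars and the tip box.

Things in the scene. Friction and masses are not known exactly. Their poses are not given: they have to be found in the camera images.
- suction_unit: White console fixed to the table, 200 mm deep, 250 mm wide, 107 mm high at the back; its face slopes up at 25 degrees from a 50 mm high front. Origin: under the centre of its footprint, y along its width (left seen from the front). The bay with the nipple is 90 mm wide, 82 mm up the slope; the sloping face is 34 mm above the nipple's seat, the guard's outer side 44 mm, the track lips 47 mm.
- guard (a joint): Clear plastic splash guard, 104 x 104 x 4 mm, in two tracks on the unit's sloping face, covering the bay. 0 = shut, 0.110 m = fully open at its end stop; it slides level along the y axis of nipple (to the left seen from the front), with about 1.2 N of friction, and stays where it is left.
- guard_handle (a point): Middle of the guard's black grip, an upright rib 12 mm thick (along the sliding direction), 44 mm long (up the slope) and 24 mm high above the guard. Axes as those of nipple: z out of the sloping face, y the sliding direction, x up the slope. More than 25 mm free on either side of the rib.
- nipple: Brass test nipple in the bay. Origin: centre of the top of its hexagon, the seat of the coupler's rim. z runs out along its axis, 25 degrees from vertical, leaning to the unit's front; y is level, as the unit's. Stem 16 mm thick to 22 mm, then a cone to 28 mm; a steel valve pin (5 mm) stands out to 36 mm. Two sprung locking balls, 17 mm above the seat, stand 2.5 mm out of the stem.
- test_valve (a joint): Spring pin in the nipple's tip. 0 = shut; the coupler's inner end pushes it in once the coupler has snapped on: 0.008 m = fully home, valve open. Its spring gives 3 N at first, about 10 N when home. Pushing the coupler over the locking balls takes about 8 to 10 N, its rim 15 to 12 mm above the seat; from 10 mm it snaps inward. Let go, it springs back to 8 mm and the valve shuts.
- gauge_mouth (a point): Centre of the coupler's mouth at the lower end of the test gauge (0.16 kg, 92 mm high, round, so it may be turned about its axis at will). z points from the mouth up to the dial. Steel coupler 30 mm thick, flared bore (26 mm at the mouth, 18 mm inside), knurled 36 mm collar 30 to 43 mm up. Fully home this point lies at the origin of nipple, both z axes in line.
- gauge_grip (a point): Middle of the gauge's round black rubber dial case (steel bezel on top), where to grip it: 42 mm in diameter, 40 mm high, from 52 to 92 mm above the mouth; this point lies on the axis 72 mm above the mouth.
- holder: Black round holder fixed to the table, foot 86 mm wide, 26 mm high, in which the gauge stands upright 18 mm deep, its mouth on the floor 8 mm above the table. Origin: centre of the underside.
- jar_black: Clear reagent jar with a black screw cap, 43 mm wide, 72 mm high, a bystander. Origin: centre of the underside.
- jar_white: Clear reagent jar with a white screw cap, 43 mm wide, 72 mm high, a bystander. Origin: centre of the underside.
- tip_box: Tip box with a clear lid, 84 x 101 x 62 mm, a bystander. Origin: centre of the underside.

How it is judged (in metres and radians):
On the way, in this order (a step that is already met when the one before it is completed fails the run):
1. the guard is slid fully open (value of joint guard above 0.1 m), for 0.2 s.
2. the coupler has snapped over the nipple's balls, squarely (z of gauge_mouth in the frame of nipple below 0.0065 m and distance between gauge_mouth and nipple below 0.0075 m and angle between the z axis of gauge_mouth and the z axis of nipple, either way round below 0.12 rad), for 0.1 s.
At the end, for the whole second after the job is handed in: The gripped gauge is held pressed on the nipple (over 5 N), its mouth within 3 mm of the seat and its axis within 4 degrees of the nipple's, the valve pin pushed in over 6.5 of 8 mm, and the guard open over 100 of 110 mm (value of joint test_valve above 0.0065 m and distance between gauge_mouth and nipple below 0.003 m and angle between the z axis of gauge_mouth and the z axis of nipple, either way round below 0.07 rad and contact force between the fingers and gauge above 3 N and contact force between gauge and suction_unit above 5 N and value of joint guard above 0.1 m); the arm keeps its last pose, push and grip.
It fails at once if the jar with the black cap is moved by more than 2 cm or tipped (distance of jar_black from where it was at the start of the episode above 0.02 m or angle between jar_black's own z axis and vertical above 0.3 rad).
It fails at once if the jar with the white cap is moved by more than 2 cm or tipped (distance of jar_white from where it was at the start of the episode above 0.02 m or angle between jar_white's own z axis and vertical above 0.3 rad).
It fails at once if the tip box is moved by more than 2 cm or tipped (distance of tip_box from where it was at the start of the episode above 0.02 m or angle between tip_box's own z axis and vertical above 0.3 rad).
It also fails if it takes over 64 s, if anything falls off the work surface, if the arm or the gripper's body presses on something with over 40 N, if the wrist force passes 120 N, or if a joint passes its speed limit or range.

ROBOT

A 6-joint arm with a two-finger parallel gripper is mounted at the origin on a cart in front of the work surface, level with it; the furniture and walls round the work are solid. World frame = base frame: x ahead of the robot, y to its left, z up, the work surface at z = 0. Lengths are in mm, angles in rad, forces in N, time in s.
With the tool pointing down it reaches from about 350 to 975 mm from the base axis. Payload 7.1 kg.
Tool frame: the origin (TCP) lies midway between the tips of the shut fingers; the grasp point (between the pads) lies behind it (bot.pinch_z is the z of the grasp point in the tool frame, in mm); z points along the fingers, y is the line along which they close (so a half turn about z gives the same grasp; the last joint's range is limited). The gripper opens to 88 mm and grips with 3 to 60 N. Pads are 20 mm wide; open, the fingers measure 115 mm over their backs; the gripper's body (75 mm by 178 mm) begins 61 mm behind the grasp point.
Start: joints at [-1.291, 0.423, 1.63, -0, 1.089, -0.019], TCP at [184.001, -597.284, 222.675] pointing down, gripper open.
Joint ranges: [-3, 3], [-0.9, 2.11], [0.09, 2.58], [-1.31, 4.45], [0.11, 2.69], [-2.54, 2.54]. Speed limits (rad/s): [2.39, 2.39, 3.01, 3.14, 3.14, 3.14].

INTERFACE

Orientations are given as a rotation vector (axis times angle).
In Python, from cell import bot gives the robot as it stands.
- The arm moves only by the tool servo_tool, never from a script. Its argument "deltas" is a list of rows, each a list of 3 entries, a list of its own where there are three numbers: the turn, a rotation vector about the tool's x, y, z in rad, then the shift along the tool's x, y, z in m, then the opening, from 0 (shut) to 1 (fully open). A call has 1 to 10 rows; each row is the pose to reach, as a shift and turn from the pose commanded when the call began, along the tool's axes at that moment; what a row does not reach only later rows make up. A row lasts 1/12 s, in which the tool goes at most 41.7 mm and 7.16 degrees, less where a joint would pass 70% of its speed; a pose out of reach is approached as far as the arm can. A call with a gripper value outside its range is refused whole. The fingers move at their own pace and stop on an object; "force" is the grip in N (left out, the last holds). Time passes only in rows, so rows that repeat a pose let the fingers close. It gives the time, the measured TCP pose, the force, the opening and the grip force at its end, in the units of the state.
- bot.read_state(): the state, without advancing time (a new reading comes with each control period).
- bot.camera(name): name is "side" or "top"; returns (picture, depth): 384x512x3 uint8, blue, green, red; 384x512 float32, mm along the optical axis (not along the pixel's ray), 0 where there is no reading.
- bot.camera_model(name): a dict with "K" (3x3 intrinsics, pixels), "R" (3x3) and "t" (3): a world point X has camera coordinates R X + t. Camera axes: x right, y down, z forward; pixel columns grow to the right and rows downward; lengths in mm; the calibration is good to about 2 mm. A picture is of the moment at which its call begins. camera_model takes no time and is no camera call.
- bot.sign_off(): hands the job in; it is judged then, once.
The state is a dict: "t": time; "joint_pos": joint angles; "qvel": joint speeds; "effort": joint torques, N m; "eef_pos": TCP position; "orientation": TCP orientation; "force": force on the tool from outside, world axes, zero at the start; "ft_torque": the same for the moment, N m; "opening": finger opening in mm; "grasp_force": force on a finger pad.
Only numpy, scipy, OpenCV 4.12 (cv2) and the standard library are available. Lean on these libraries where they do the work, as an engineer would, in place of code of your own. Each camera call takes 0.05 s, during which the arm holds its last target. There are 200 camera calls.

## Working session

There is one attempt and no reset: what is moved stays moved. The work goes in short steps, Python scripts to look and compute and a tool call to move; the robot and the scene stay as the last step left them, time stands still between calls to the robot, and variables do not carry over. Pictures are saved under pics/ and viewed, at most 10 in all, crops included, and the job is handed in when it is done.

Besides the shell and the picture viewer there is one more tool, called in YAML: its name, and indented under it one key for each argument. servo_tool: Moves the arm, as the interface text tells. Its arguments: {"type":"object","properties":{"deltas":{"type":"array"},"force":{"type":"number"}},"required":["deltas"]}

```bash
mkdir -p pics; ls
python3 - <<'E'
from cell import bot
import cv2,numpy as np
for n in("side","top"):
    p,d=bot.camera(n); cv2.imwrite(f"pics/{n}0.png",p); np.save(f"pics/{n}0.npy",d)
    m=bot.camera_model(n); print(n,np.array(m["K"]).round(1).tolist(),np.array(m["R"]).round(3).tolist(),np.array(m["t"]).round(0)); print("cam pos",-np.array(m["R"]).T@m["t"])
print(bot.pinch_z,bot.read_state())
E
```

```text
pics
side [[416.9, 0.0, 256.8], [0.0, 416.9, 197.4], [0.0, 0.0, 1.0]] [[-0.995, -0.103, -0.005], [-0.049, 0.517, -0.855], [0.09, -0.85, -0.519]] [ 615.   93. 1067.]
cam pos [520.16295529 921.89079562 635.94074887]
top [[438.3, 0.0, 261.7], [0.0, 438.3, 192.7], [0.0, 0.0, 1.0]] [[-0.007, -1.0, -0.002], [-0.985, 0.008, -0.174], [0.175, 0.001, -0.985]] [  24.  597. 1239.]
cam pos [ 371.52819407   18.62505842 1323.82744494]
-18.700000000000003 {'t': 0.1, 'joint_pos': array([-1.29096538e+00,  4.23735647e-01,  1.63057013e+00, -1.96111404e-05,
        1.08861695e+00, -1.90229040e-02]), 'qvel': array([ 0.00224093, -0.00143802, -0.00119333, -0.00048512, -0.00081904,
       -0.0008749 ]), 'effort': array([ 1.58231527e-03, -5.45616531e+01, -2.74323142e+01,  6.44552289e-02,
        1.87460880e-02, -1.97679697e-05]), 'eef_pos': array([ 183.88796826, -596.83045832,  222.01447467]), 'orientation': array([-3.10528050e+00, -4.67511659e-01,  2.98603354e-04]), 'force': array([-0.19958964, -0.28887515, -0.79317973]), 'ft_torque': array([ 0.03937447, -0.031847  ,  0.00072363]), 'grasp_force': 0.0, 'opening': 88.00800040258824}
```

View pics/side0.png

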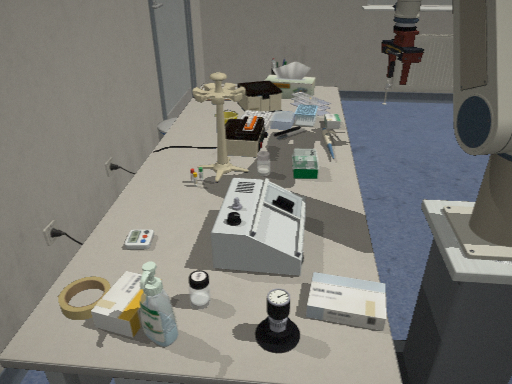

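View pics/top0.png

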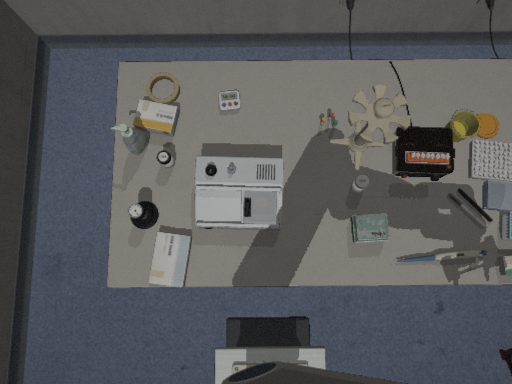

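```bash
cat > h.py <<'E'
import numpy as np,cv2
from cell import bot
def ray(n,u,v):
    m=bot.camera_model(n);R=np.array(m["R"]);t=np.array(m["t"])
    return -R.T@t, R.T@np.linalg.solve(np.array(m["K"]),[u,v,1.])
def dep(n,d,u,v):
    c,r=ray(n,u,v);return c+r*d[int(round(v)),int(round(u))]
def plane(n,u,v,z):
    c,r=ray(n,u,v);return c+r*(z-c[2])/r[2]
def tri(u1,v1,u2,v2):
    c1,r1=ray("side",u1,v1);c2,r2=ray("top",u2,v2)
    s=np.linalg.lstsq(np.c_[r1,-r2],c2-c1,rcond=None)[0]
    a,b=c1+s[0]*r1,c2+s[1]*r2
    return (a+b)/2,np.linalg.norm(a-b)
def proj(n,X):
    m=bot.camera_model(n);p=np.array(m["K"])@(np.array(m["R"])@X+np.array(m["t"]));return p[:2]/p[2]
E
python3 - <<'E'
from h import *
a=cv2.imread("pics/side0.png")[165:365,180:400];b=cv2.imread("pics/top0.png")[140:290,120:300]
A=cv2.resize(a,None,fx=1.9,fy=1.9,interpolation=2)
B=cv2.resize(b,None,fx=2.1,fy=2.1,interpolation=2)
W=np.zeros((max(A.shape[0],B.shape[0]),A.shape[1]+B.shape[1],3),np.uint8);W[:A.shape[0],:A.shape[1]]=A;W[:B.shape[0],A.shape[1]:]=B
print(W.shape,A.shape);cv2.imwrite("pics/c0.png",W)
# unit from top depth: points with z>25 within region
for n in("top","side"):
    d=np.load(f"pics/{n}0.npy");p=cv2.imread(f"pics/{n}0.png")
    m=bot.camera_model(n);v,u=np.mgrid[:384,:512]
    rays=np.linalg.solve(np.array(m["K"]),np.stack([u.ravel(),v.ravel(),np.ones(u.size)]))*d.ravel()
    X=(np.array(m["R"]).T@(rays-np.array(m["t"])[:,None])).T.reshape(384,512,3);np.save(f"pics/{n}X.npy",X)
X=np.load("pics/topX.npy")
for v in range(156,232,4):print(v,[X[v,u].round(0).tolist() for u in(205,230,247,265)])
print("gauge");[print(n,u,v,np.load(f"pics/{n}X.npy")[v,u].round(0)) for n,u,v in(("top",137,211),("top",147,215),("top",137,208),("side",279,297),("side",277,310))]
E
```

```text
(380, 796, 3) (380, 418, 3)
156 [[695.0, 181.0, 108.0], [695.0, 110.0, 106.0], [722.0, 65.0, 2.0], [721.0, 9.0, 3.0]]
160 [[683.0, 181.0, 110.0], [683.0, 110.0, 107.0], [682.0, 61.0, 109.0], [681.0, 10.0, 111.0]]
164 [[671.0, 181.0, 108.0], [670.0, 109.0, 111.0], [670.0, 61.0, 111.0], [670.0, 10.0, 107.0]]
168 [[659.0, 180.0, 111.0], [653.0, 108.0, 133.0], [659.0, 61.0, 106.0], [659.0, 10.0, 107.0]]
172 [[648.0, 180.0, 108.0], [646.0, 109.0, 115.0], [647.0, 61.0, 109.0], [646.0, 10.0, 109.0]]
176 [[636.0, 180.0, 111.0], [636.0, 109.0, 109.0], [637.0, 61.0, 103.0], [635.0, 10.0, 108.0]]
180 [[624.0, 179.0, 113.0], [624.0, 109.0, 107.0], [623.0, 61.0, 113.0], [623.0, 10.0, 109.0]]
184 [[614.0, 181.0, 103.0], [613.0, 109.0, 104.0], [612.0, 61.0, 109.0], [612.0, 10.0, 105.0]]
188 [[602.0, 180.0, 108.0], [600.0, 108.0, 116.0], [599.0, 61.0, 116.0], [600.0, 10.0, 110.0]]
192 [[593.0, 181.0, 95.0], [592.0, 110.0, 96.0], [590.0, 61.0, 105.0], [589.0, 10.0, 107.0]]
196 [[582.0, 182.0, 91.0], [582.0, 110.0, 89.0], [578.0, 61.0, 107.0], [579.0, 10.0, 99.0]]
200 [[571.0, 182.0, 85.0], [571.0, 111.0, 83.0], [566.0, 61.0, 109.0], [568.0, 10.0, 96.0]]
204 [[560.0, 183.0, 81.0], [559.0, 111.0, 84.0], [555.0, 61.0, 111.0], [557.0, 11.0, 96.0]]
208 [[550.0, 183.0, 72.0], [549.0, 111.0, 74.0], [544.0, 61.0, 109.0], [547.0, 11.0, 85.0]]
212 [[539.0, 184.0, 68.0], [539.0, 112.0, 64.0], [533.0, 61.0, 107.0], [536.0, 11.0, 81.0]]
216 [[527.0, 184.0, 66.0], [527.0, 112.0, 63.0], [522.0, 61.0, 99.0], [525.0, 11.0, 76.0]]
220 [[516.0, 185.0, 60.0], [516.0, 112.0, 61.0], [514.0, 62.0, 72.0], [514.0, 11.0, 71.0]]
224 [[504.0, 184.0, 64.0], [503.0, 111.0, 71.0], [503.0, 62.0, 72.0], [502.0, 11.0, 70.0]]
228 [[496.0, 188.0, 33.0], [496.0, 115.0, 20.0], [495.0, 64.0, 34.0], [493.0, 11.0, 49.0]]
gauge
top 137 211 [539. 372.  99.]
top 147 215 [536. 362.  28.]
top 137 208 [547. 372.  99.]
side 279 297 [539. 377.  98.]
side 277 310 [541. 397.  86.]
```

View pics/c0.png

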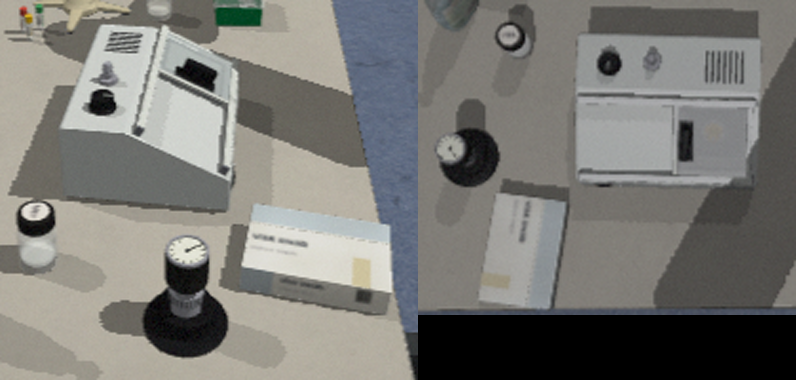

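The crops show the guard's black grip at about top (247,207) and side (283,202). The nipple is a faint blob under the guard at top (260,202). The gauge dial is at top (136,211) and side (278,297), and the black-cap jar at side (199,285).

Run:
```python
from h import *
X=np.load("pics/topX.npy");S=np.load("pics/sideX.npy")
T=cv2.imread("pics/top0.png");I=cv2.imread("pics/side0.png")
# unit yaw from deck
for A,nm in((X,"top"),(S,"side")):
    m=(A[...,2]>97)&(A[...,2]<117)&(A[...,0]>610)&(A[...,0]<720)&(A[...,1]>-70)&(A[...,1]<230)
    P=A[m][:,:2].astype(np.float32);print(nm,cv2.minAreaRect(P),len(P),P.min(0),P.max(0))
    m=(A[...,2]>40)&(A[...,0]>480)&(A[...,0]<720)&(A[...,1]>-70)&(A[...,1]<230)
    P=A[m][:,:2].astype(np.float32);print(nm,cv2.minAreaRect(P),len(P))
# slope plane fit, left panel
m=(X[...,0]>520)&(X[...,0]<585)&(X[...,1]>95)&(X[...,1]<170)
P=X[m];c=P.mean(0);print("slope",c,np.linalg.lstsq(np.c_[P[:,:2]-c[:2],np.ones(len(P))],P[:,2],rcond=None)[0])
m=(X[...,0]>520)&(X[...,0]<585)&(X[...,1]>-25)&(X[...,1]<40)
P=X[m];c=P.mean(0);print("guard",c,np.linalg.lstsq(np.c_[P[:,:2]-c[:2],np.ones(len(P))],P[:,2],rcond=None)[0])
def cen(img,r,th=45):
    x0,y0,x1,y1=r;g=img[y0:y1,x0:x1].max(2)<th
    n,l,s,c=cv2.connectedComponentsWithStats(g.astype(np.uint8));k=1+s[1:,4].argmax()
    print(s[k]+[x0,y0,0,0,0]);return c[k]+[x0,y0]
a=cen(I,(262,190,305,220));b=cen(T,(240,190,256,225));print("handle",a,b,tri(*a,*b))
yy,xx=np.where((np.arange(512)[None]>240)&(np.arange(512)[None]<256)&(np.arange(384)[:,None]>190)&(np.arange(384)[:,None]<222)&(T.max(2)<45))
print("handle depth pts",np.median(X[yy,xx],0),X[yy,xx].min(0),X[yy,xx].max(0))
print("dial",tri(278.4,296.6,135.7,211.4))
for A in(X,S):
    m=(A[...,2]>92)&(A[...,2]<108)&(abs(A[...,0]-540)<40)&(abs(A[...,1]-375)<40);P=A[m].astype(np.float32)
    print("dial d",P.mean(0),cv2.minEnclosingCircle(P[:,:2]))
for A in(X,S):
    m=(A[...,2]>15)&(A[...,2]<32)&(abs(A[...,0]-540)<60)&(abs(A[...,1]-375)<60);P=A[m].astype(np.float32)
    print("foot",P.mean(0),cv2.minEnclosingCircle(P[:,:2]))
```

```text
top ((651.5323486328125, 85.39315795898438), (249.1004180908203, 87.7496337890625), 88.10692596435547) 2410 [610.00275  -39.077675] [699.18567 209.54506]
top ((594.966552734375, 86.85147857666016), (250.13035583496094, 200.5579833984375), 88.01829528808594) 6226
side ((652.7398071289062, 85.41102600097656), (253.6742706298828, 88.24458312988281), 89.0140151977539) 1976 [610.0154   -41.508926] [698.86035 212.62137]
side ((595.350830078125, 87.63861083984375), (253.81178283691406, 200.25062561035156), 87.97356414794922) 6650
slope [553.07906897 132.65668426  77.58984362] [ 4.61092463e-01 -1.57672126e-02  7.75898436e+01]
guard [552.89961209   7.66975663  90.65498736] [ 4.61474749e-01 -1.10692546e-02  9.06549874e+01]
[273 196  21  17 187]
[245 199   6  17  90]
handle [283.63636364 203.60427807] [247.16666667 206.7       ] (array([547.608583  ,  61.1383268 ,  96.92884285]), np.float64(2.948872991403715))
handle depth pts [548.18707028  60.99709548 107.51234635] [524.71108232  52.89976824  77.83203803] [571.0960079   67.07219712 121.9914743 ]
dial (array([539.25385762, 375.74513318,  96.99432854]), np.float64(2.367564051147347))Traceback (most recent call last):
  File "<stdin>", line 25, in <module>
cv2.error: OpenCV(4.12.0) /io/opencv/modules/imgproc/src/shapedescr.cpp:201: error: (-215:Assertion failed) count >= 0 && (depth == CV_32F || depth == CV_32S) in function 'minEnclosingCircle'
```

```bash
cat >> h.py <<'E'
from scipy.spatial.transform import Rotation as Ro
YAW=-0.033
Uy=np.array([-np.sin(YAW),np.cos(YAW),0]);Ux=np.array([np.cos(YAW),np.sin(YAW),0])
t25=np.radians(25)
Nz=-np.sin(t25)*Ux+np.array([0,0,np.cos(t25)]);Nx=np.cross(Uy,Nz)
def go(p,z=(0,0,-1),y=Uy):
    """turn/shift to put TCP at p (mm), tool z along z, closing line along +-y"""
    s=bot.read_state();R0=Ro.from_rotvec(s["orientation"]).as_matrix()
    z=np.array(z,float);y=np.array(y);y=y*np.sign(y@R0[:,1])
    R=np.c_[np.cross(y,z),y,z]
    print("turn",Ro.from_matrix(R0.T@R).as_rotvec().round(4).tolist(),"shift",(R0.T@(np.array(p)-s["eef_pos"])/1000).round(4).tolist())
def st():
    s=bot.read_state();R0=Ro.from_rotvec(s["orientation"]).as_matrix()
    print("t",s["t"],"p",s["eef_pos"].round(1),"z",R0[:,2].round(3),"y",R0[:,1].round(3),"q",s["joint_pos"].round(2),"F",s["force"].round(1),s["opening"].round(1),s["grasp_force"])
E
python3 - <<'E'
from h import *
st();go([553,61,170]);
for n in("top","side"):
    A=np.load(f"pics/{n}X.npy")
    for lo,hi,r in((92,108,35),(15,32,60)):
        m=(A[...,2]>lo)&(A[...,2]<hi)&(abs(A[...,0]-540)<r)&(abs(A[...,1]-375)<r);P=A[m].astype(np.float32)
        if len(P): print(n,P.mean(0),cv2.minEnclosingCircle(P[:,:2].reshape(-1,1,2).copy()),len(P))
E
```

```text
Traceback (most recent call last):
  File "h.py", line 30, in st
    print("t",s["t"],"p",s["eef_pos"].round(1),"z",R0[:,2].round(3),"y",R0[:,1].round(3),"q",s["joint_pos"].round(2),"F",s["force"].round(1),s["opening"].round(1),s["grasp_force"])
                                                                                                                                             ^^^^^^^^^^^^^^^^^^
AttributeError: 'float' object has no attribute 'round'
```

```bash
sed -i 's/s\["opening"\].round(1)/round(s["opening"],1)/' h.py
python3 - <<'E'
from h import *
st();go([553,61,170]);
for n in("top","side"):
    A=np.load(f"pics/{n}X.npy")
    for lo,hi,r in((92,108,35),(15,32,60)):
        m=(A[...,2]>lo)&(A[...,2]<hi)&(abs(A[...,0]-540)<r)&(abs(A[...,1]-375)<r);P=A[m].astype(np.float32)
        if len(P): print(n,P.mean(0),cv2.minEnclosingCircle(P[:,:2].reshape(-1,1,2).copy()),len(P))
E
```

```text
t 0.1 p [ 183.9 -596.8  222. ] z [-0.     0.001 -1.   ] y [ 0.294 -0.956 -0.001] q [-1.29  0.42  1.63 -0.    1.09 -0.02] F [-0.2 -0.3 -0.8] 88.0 0.0
turn [-0.0013, 0.0002, 0.3319] shift [0.5464, -0.5199, 0.0527]
top [540.9334   377.19275   99.646645] ((540.919677734375, 377.19976806640625), 21.00460433959961) 179
top [534.89966  366.5382    26.130745] ((526.495361328125, 351.81396484375), 54.01510238647461) 144
side [540.8987  380.2996   98.39689] ((541.641845703125, 378.0912170410156), 21.591764450073242) 378
side [538.0698   387.4781    24.865213] ((520.5120239257812, 365.077392578125), 53.2918586730957) 477
```

servo_tool:
  deltas:
    - [[0, 0, 0.33], [0.546, -0.52, 0.0], 0.36]
    - [[0, 0, 0.33], [0.546, -0.52, 0.0], 0.36]
    - [[0, 0, 0.33], [0.546, -0.52, 0.0], 0.36]
    - [[0, 0, 0.33], [0.546, -0.52, 0.0], 0.36]
    - [[0, 0, 0.33], [0.546, -0.52, 0.0], 0.36]
    - [[0, 0, 0.33], [0.546, -0.52, 0.0], 0.36]
    - [[0, 0, 0.33], [0.546, -0.52, 0.0], 0.36]
    - [[0, 0, 0.33], [0.546, -0.52, 0.0], 0.36]
    - [[0, 0, 0.33], [0.546, -0.52, 0.0], 0.36]
    - [[0, 0, 0.33], [0.546, -0.52, 0.0], 0.36]

```text
t: 0.93
eef_pos: [388.1, -231.9, 222.6]
orientation: [-3.141, 0.05, 0.0]
force: [1.4, -1.0, -0.9]
opening: 32.0
grasp_force: 0.0
```

```bash
python3 -c "
from h import *
st();go([553,61,150])"
```

```text
t 0.9333 p [ 388.1 -231.9  222.6] z [-0.  0. -1.] y [-0.032 -1.    -0.   ] q [-0.56  0.17  2.    0.    0.98  1.04] F [ 1.4 -1.  -0.9] 32.0 0.0
turn [-0.0001, 0.0001, 0.0015] shift [0.1556, -0.2979, 0.0726]
```

servo_tool:
  deltas:
    - [[0, 0, 0], [0.155, -0.297, 0.0], 0.36]
    - [[0, 0, 0], [0.155, -0.297, 0.0], 0.36]
    - [[0, 0, 0], [0.155, -0.297, 0.0], 0.36]
    - [[0, 0, 0], [0.155, -0.297, 0.04], 0.36]
    - [[0, 0, 0], [0.155, -0.297, 0.07], 0.36]
    - [[0, 0, 0], [0.155, -0.297, 0.07], 0.36]
    - [[0, 0, 0], [0.155, -0.297, 0.07], 0.36]
    - [[0, 0, 0], [0.155, -0.297, 0.07], 0.36]
    - [[0, 0, 0], [0.155, -0.297, 0.07], 0.36]
    - [[0, 0, 0], [0.155, -0.297, 0.07], 0.36]

```text
t: 1.77
eef_pos: [552.2, 60.6, 151.0]
orientation: [-3.141, 0.043, 0.003]
force: [-0.6, 0.4, 0.5]
opening: 31.6
grasp_force: 0.0
```

```bash
python3 -c "
from h import *
st();go([553,61,98])"
```

```text
t 1.7667 p [552.2  60.6 151. ] z [-0.002  0.    -1.   ] y [-0.028 -1.    -0.   ] q [0.09 0.42 1.84 0.   0.89 1.69] F [-0.6  0.4  0.5] 31.6 0.0
turn [-0.0, 0.0021, 0.0054] shift [0.0009, -0.0004, 0.053]
```

servo_tool:
  deltas:
    - [[0, 0, 0.005], [0.001, 0, 0.02], 0.36]
    - [[0, 0, 0.005], [0.001, 0, 0.035], 0.36]
    - [[0, 0, 0.005], [0.001, 0, 0.048], 0.36]
    - [[0, 0, 0.005], [0.001, 0, 0.048], 0.36]
    - [[0, 0, 0.005], [0.001, 0, 0.048], 0.1]
    - [[0, 0, 0.005], [0.001, 0, 0.048], 0.05]
    - [[0, 0, 0.005], [0.001, 0, 0.048], 0.05]
    - [[0, 0, 0.005], [0.001, 0, 0.048], 0.05]
  force: 8

```text
t: 2.43
eef_pos: [553.5, 59.9, 105.8]
orientation: [-3.137, 0.06, -0.003]
force: [-1.0, 16.9, -0.3]
opening: 12.1
grasp_force: 8.0
```

```bash
python3 -c "
from h import *
st();s=bot.read_state()['eef_pos'];go(s+112*Uy)"
```

```text
t 2.4333 p [553.5  59.9 105.8] z [ 0.002  0.004 -1.   ] y [-0.038 -0.999 -0.004] q [0.08 0.49 1.86 0.01 0.79 1.69] F [-1.  16.9 -0.3] 12.1 8.011288046836853
turn [-0.0039, -0.0017, -0.0055] shift [-0.0006, -0.112, 0.0004]
```

servo_tool:
  deltas:
    - [[0, 0, 0], [0, -0.02, 0], 0.05]
    - [[0, 0, 0], [0, -0.04, 0], 0.05]
    - [[0, 0, 0], [0, -0.06, 0], 0.05]
    - [[0, 0, 0], [0, -0.08, 0], 0.05]
    - [[0, 0, 0], [0, -0.095, 0], 0.05]
    - [[0, 0, 0], [0, -0.104, 0], 0.05]
    - [[0, 0, 0], [0, -0.108, 0], 0.05]
    - [[0, 0, 0], [0, -0.11, 0], 0.05]
    - [[0, 0, 0], [0, -0.11, 0], 0.05]
    - [[0, 0, 0], [0, -0.11, 0], 0.05]

```text
t: 3.27
eef_pos: [557.4, 168.0, 105.7]
orientation: [-3.14, 0.058, -0.002]
force: [-1.0, 1.8, 5.3]
opening: 12.3
grasp_force: 8.0
```

```bash
python3 -c "
from h import *
st()"
```

```text
t 3.2667 p [557.4 168.  105.7] z [ 0.001  0.001 -1.   ] y [-0.037 -0.999 -0.001] q [0.27 0.52 1.8  0.   0.82 1.88] F [-1.   1.8  5.3] 12.3 8.001878634095192
```

servo_tool:
  deltas:
    - [[0, 0, 0], [0, -0.002, 0], 0.05]
    - [[0, 0, 0], [0, -0.003, 0], 0.05]
    - [[0, 0, 0], [0, -0.003, 0], 0.05]
    - [[0, 0, 0], [0, -0.002, 0], 0.36]
    - [[0, 0, 0], [0, -0.002, 0], 0.36]
    - [[0, 0, 0], [0, -0.002, 0], 0.36]
    - [[0, 0, 0], [0, -0.002, -0.04], 0.36]
    - [[0, 0, 0], [0, -0.002, -0.08], 0.36]
    - [[0, 0, 0], [0, -0.05, -0.1], 0.9]
    - [[0, 0, 0], [0, -0.09, -0.1], 0.9]

```text
t: 4.1
eef_pos: [562.4, 249.8, 208.6]
orientation: [-3.138, 0.063, -0.01]
force: [0.8, -0.0, 0.2]
opening: 41.7
grasp_force: 0.0
```

Run:
```python
from h import *
st();go([541,377.5,160])
a,_=bot.camera("side");b,d=bot.camera("top");np.save("pics/d1.npy",d);cv2.imwrite("pics/top1.png",b);cv2.imwrite("pics/side1.png",a)
A=cv2.resize(a[165:275,200:320],None,fx=3.3,fy=3.3,interpolation=2);B=cv2.resize(b[150:235,185:295],None,fx=3.6,fy=3.6,interpolation=2)
W=np.zeros((max(A.shape[0],B.shape[0]),A.shape[1]+B.shape[1],3),np.uint8);W[:A.shape[0],:A.shape[1]]=A;W[:B.shape[0],A.shape[1]:]=B
print(W.shape,A.shape);cv2.imwrite("pics/c1.png",W)
```

```text
t 4.1 p [562.4 249.8 208.6] z [ 0.006  0.002 -1.   ] y [-0.04  -0.999 -0.003] q [ 0.4   0.42  1.67 -0.    1.05  2.01] F [ 0.8 -0.   0.2] 41.7 0.0
turn [-0.0026, -0.0062, -0.0074] shift [-0.0268, -0.1266, 0.0488]
(363, 792, 3) (363, 396, 3)
```

View pics/c1.png

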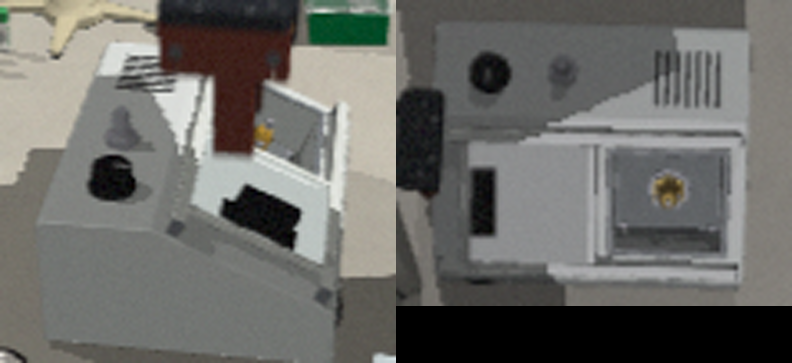

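The picture shows the guard fully open, with its rib at top crop (482,202). The brass nipple is exposed at top (260.6,201.9), and the gripper partly hides it in the side view.

servo_tool:
  deltas:
    - [[-0.003, -0.006, -0.007], [-0.014, -0.06, 0], 0.95]
    - [[-0.003, -0.006, -0.007], [-0.022, -0.09, 0], 0.95]
    - [[-0.003, -0.006, -0.007], [-0.027, -0.127, 0.0], 0.95]
    - [[-0.003, -0.006, -0.007], [-0.027, -0.127, 0.04], 0.95]
    - [[-0.003, -0.006, -0.007], [-0.027, -0.127, 0.075], 0.95]
    - [[-0.003, -0.006, -0.007], [-0.027, -0.127, 0.075], 0.95]
    - [[-0.003, -0.006, -0.007], [-0.027, -0.127, 0.075], 0.95]
    - [[-0.003, -0.006, -0.007], [-0.027, -0.127, 0.075], 0.95]

```text
t: 4.87
eef_pos: [538.3, 377.5, 130.1]
orientation: [3.139, -0.047, -0.009]
force: [0.9, 0.5, 0.2]
opening: 83.2
grasp_force: 0.0
```

Run:
```python
from h import *
st();go([541,377.5,61.3])
a,_=bot.camera("side");b,d=bot.camera("top");cv2.imwrite("pics/side2.png",a);cv2.imwrite("pics/top2.png",b);np.save("pics/d2.npy",d)
for n,im,r in(("side",a,(240,180,320,250)),("top",b,(244,190,278,222))):
    x0,y0,x1,y1=r;hs=cv2.cvtColor(im[y0:y1,x0:x1],cv2.COLOR_BGR2HSV)
    g=(hs[...,0]>12)&(hs[...,0]<35)&(hs[...,1]>110)
    v,u=np.where(g);print(n,g.sum(),u.mean()+x0,v.mean()+y0,u.min()+x0,u.max()+x0,v.min()+y0,v.max()+y0)
A=cv2.resize(a[165:275,200:320],None,fx=3.3,fy=3.3,interpolation=2);B=cv2.resize(b[180:235,235:290],None,fx=7,fy=6.6,interpolation=2)
W=np.zeros((max(A.shape[0],B.shape[0]),A.shape[1]+B.shape[1],3),np.uint8);W[:A.shape[0],:A.shape[1]]=A;W[:B.shape[0],A.shape[1]:]=B
print(W.shape,A.shape);cv2.imwrite("pics/c2.png",W)
# prediction for a guess of the seat
```

```text
t 4.8667 p [538.3 377.5 130.1] z [-0.006 -0.003 -1.   ] y [-0.03  -1.     0.003] q [0.59 0.58 1.61 0.   0.96 2.19] F [0.9 0.5 0.2] 83.2 0.0
turn [0.0028, 0.0056, 0.0031] shift [0.0031, -0.0003, 0.0687]
side 24 293.4166666666667 221.54166666666666 260 301 198 228
top 27 260.51851851851853 202.11111111111111 258 263 200 205
(363, 781, 3) (363, 396, 3)
```

View pics/c2.png

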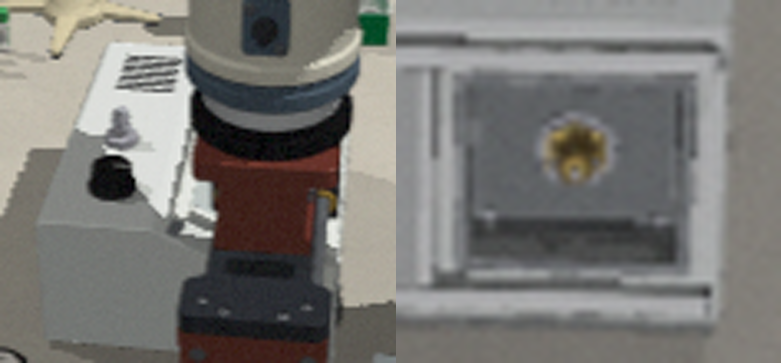

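The side view of the nipple is blocked by the wrist. In the top view the seat is at about (260.6,202.7) and the pin tip at about (260.6,206).

servo_tool:
  deltas:
    - [[0.001, 0.003, 0.002], [0.002, 0, 0.03], 0.95]
    - [[0.001, 0.003, 0.002], [0.002, 0, 0.055], 0.95]
    - [[0.001, 0.003, 0.002], [0.002, 0, 0.067], 0.95]
    - [[0.001, 0.003, 0.002], [0.002, 0, 0.067], 0.95]
    - [[0.001, 0.003, 0.002], [0.002, 0, 0.067], 0.95]
    - [[0.001, 0.003, 0.002], [0.002, 0, 0.067], 0.95]

```text
t: 5.47
eef_pos: [540.3, 378.3, 63.9]
orientation: [3.141, -0.049, -0.001]
force: [0.5, -0.9, 0.1]
opening: 83.5
grasp_force: 0.0
```

```bash
python3 -c "
from h import *
st();go([541,377.5,61.3])"
```

```text
t 5.4667 p [540.3 378.3  63.9] z [-0.001 -0.    -1.   ] y [-0.031 -1.     0.   ] q [0.59 0.67 1.63 0.   0.84 2.19] F [ 0.5 -0.9  0.1] 83.5 0.0
turn [0.0004, 0.0008, 0.0016] shift [0.0007, 0.0007, 0.0026]
```

servo_tool:
  deltas:
    - [[0, 0, 0], [0, 0, 0.002], 0.5]
    - [[0, 0, 0], [0, 0, 0.002], 0.3]
    - [[0, 0, 0], [0, 0, 0.002], 0.3]
    - [[0, 0, 0], [0, 0, 0.002], 0.3]
    - [[0, 0, 0], [0, 0, 0.002], 0.3]
    - [[0, 0, 0], [0, 0, 0.002], 0.3]
  force: 15

```text
t: 5.97
eef_pos: [539.1, 377.7, 60.2]
orientation: [3.139, -0.049, -0.005]
force: [-0.2, 0.3, -0.1]
opening: 47.1
grasp_force: 0.0
```

```bash
python3 -c "
from h import *
st()"
```

```text
t 5.9667 p [539.1 377.7  60.2] z [-0.003 -0.002 -1.   ] y [-0.031 -1.     0.002] q [0.59 0.67 1.63 0.   0.84 2.19] F [-0.2  0.3 -0.1] 47.1 0.0
```

servo_tool:
  deltas:
    - [[0, 0, 0], [0, 0, 0], 0.3]
    - [[0, 0, 0], [0, 0, 0], 0.3]
    - [[0, 0, 0], [0, 0, 0], 0.3]
    - [[0, 0, 0], [0, 0, 0], 0.3]
  force: 45

```text
t: 6.3
eef_pos: [539.1, 377.5, 60.1]
orientation: [3.139, -0.049, -0.005]
force: [-0.3, -1.6, 2.4]
opening: 41.6
grasp_force: 45.0
```

```bash
python3 -c "
from h import *
import time
st()
bot.camera('side');st();bot.camera('side');st()"
```

```text
t 6.3 p [539.1 377.5  60.1] z [-0.003 -0.002 -1.   ] y [-0.031 -1.     0.002] q [0.59 0.67 1.63 0.   0.84 2.19] F [-0.3 -1.6  2.4] 41.6 45.000468492507935
t 6.35 p [539.1 377.5  60.1] z [-0.003 -0.002 -1.   ] y [-0.031 -1.     0.002] q [0.59 0.67 1.63 0.   0.84 2.19] F [-0.8 -0.7  2.2] 41.5 45.0004380941391
t 6.4 p [539.1 377.5  60.1] z [-0.003 -0.002 -1.   ] y [-0.031 -1.     0.002] q [0.59 0.67 1.63 0.   0.84 2.19] F [-0.8 -2.1  2.7] 41.5 45.00040054321289
```

```bash
cat >> h.py <<'E'
O=np.array([595.1,87.2,0]);P0=O-100*Ux+np.array([0,0,50])  # face front edge
def onplane(n,u,v,off):
    c,r=ray(n,u,v);q=P0+off*Nz;return c+r*((q-c)@Nz)/(r@Nz)
def loc(p):
    d=p-P0;return d@Nx,d@Uy,d@Nz
E
python3 - <<'E'
from h import *
s=onplane("top",260.6,202.7,-34);tip=onplane("top",260.6,206,2)
print("seat",s,loc(s),"tip",tip,loc(tip))
for u in(243.3,277.2):print(loc(onplane("top",u,200,0)))
print("proj seat,tip",[proj("top",s+k*Nz) for k in(0,28,36)],[proj("side",s+k*Nz) for k in(0,28,36)])
go([539,377.5,180]);go(s+Nz*122,-Nz)
E
```

```text
seat [567.86443022  23.17872214  47.40766682] (np.float64(66.77925241332775), np.float64(-64.88503212474332), np.float64(-33.99999999999984)) tip [553.23604772  23.12641497  80.31246375] (np.float64(67.43638587921193), np.float64(-65.41995982721296), np.float64(1.9999999999999512))
(np.float64(83.44880687205888), np.float64(-15.511384470788652), np.float64(2.2792241408597774e-13))
(np.float64(85.97912403694112), np.float64(-112.46157087130419), np.float64(1.0304446520808748e-13))
proj seat,tip [array([260.6, 202.7]), array([260.45193891, 205.41710796]), array([260.40846463, 206.21491585])] [array([275.36527415, 211.58208478]), array([280.18655907, 203.54553879]), array([281.58852992, 201.20860923])]
turn [0.0022, 0.0031, 0.0018] shift [-0.0005, 0.0003, -0.1199]
turn [0.0017, 0.4394, 0.0022] shift [-0.0121, 0.3534, -0.0971]
```

servo_tool:
  deltas:
    - [[0, 0, 0], [0, 0, -0.03], 0.3]
    - [[0, 0, 0], [0, 0, -0.07], 0.3]
    - [[0, 0, 0], [0, 0, -0.11], 0.3]
    - [[0, 0, 0], [0, 0.02, -0.14], 0.3]
    - [[0, 0.1, 0], [-0.02, 0.06, -0.14], 0.3]
    - [[0, 0.2, 0], [-0.03, 0.1, -0.14], 0.3]
    - [[0, 0.3, 0], [-0.04, 0.14, -0.14], 0.3]
    - [[0, 0.4, 0], [-0.04, 0.18, -0.14], 0.3]
    - [[0, 0.44, 0], [-0.04, 0.22, -0.14], 0.3]
    - [[0, 0.44, 0], [-0.04, 0.26, -0.14], 0.3]

```text
t: 7.23
eef_pos: [487.8, 117.8, 199.4]
orientation: [3.058, -0.043, 0.678]
force: [0.8, 0.1, -1.8]
opening: 41.3
grasp_force: 45.0
```

```bash
python3 -c "
from h import *
st();s=np.array([567.9,23.2,47.4]);go(s+Nz*124,-Nz)"
```

```text
t 7.2333 p [487.8 117.8 199.4] z [ 0.422 -0.015 -0.906] y [-0.029 -1.     0.003] q [ 0.3   0.14  2.19 -0.35  0.42  2.19] F [ 0.8  0.1 -1.8] 41.3 44.999964237213135
turn [0.0014, 0.0001, 0.0052] shift [0.0107, 0.0919, 0.049]
```

servo_tool:
  deltas:
    - [[0.001, 0, 0.004], [0.005, 0.04, 0], 0.3]
    - [[0.001, 0, 0.004], [0.011, 0.075, 0.01], 0.3]
    - [[0.001, 0, 0.004], [0.011, 0.092, 0.03], 0.3]
    - [[0.001, 0, 0.004], [0.011, 0.092, 0.049], 0.3]
    - [[0.001, 0, 0.004], [0.011, 0.092, 0.049], 0.3]
    - [[0.001, 0, 0.004], [0.011, 0.092, 0.049], 0.3]
    - [[0.001, 0, 0.004], [0.011, 0.092, 0.049], 0.3]

```text
t: 7.82
eef_pos: [519.0, 26.8, 161.3]
orientation: [3.06, -0.052, 0.679]
force: [0.7, -0.2, -1.2]
opening: 41.3
grasp_force: 45.0
```

Run:
```python
from h import *
st();s=np.array([567.9,23.2,47.4]);go(s+Nz*124,-Nz)
a,da=bot.camera("side");b,d=bot.camera("top");cv2.imwrite("pics/side3.png",a);cv2.imwrite("pics/top3.png",b);np.save("pics/ds3.npy",da);np.save("pics/dt3.npy",d)
A=cv2.resize(a[150:240,230:330],None,fx=6,fy=6,interpolation=2)
cv2.imwrite("pics/c3.png",A)
e=bot.read_state();R=Ro.from_rotvec(e["orientation"]).as_matrix();m=e["eef_pos"]+52.1*R[:,2]
for k in(0,8.8,40,50):q=m-k*R[:,2];print(k,q,proj("side",q),proj("top",q))
```

```text
t 7.8167 p [519.   26.8 161.3] z [ 0.423 -0.014 -0.906] y [-0.034 -0.999 -0.001] q [ 0.05  0.24  2.19 -0.13  0.28  1.77] F [ 0.7 -0.2 -1.2] 41.3 44.9989128112793
turn [-0.0003, -0.0001, -0.0009] shift [-0.0037, 0.002, -0.0]
0 [541.35571948  26.4110852  114.72312119] [286.45311819 190.11875132] [259.39228129 208.44543303]
8.8 [537.62594476  26.52865925 122.69274834] [288.0672006  187.42489673] [259.33716437 209.38144436]
40 [524.40219801  26.94551267 150.94869913] [293.90730235 177.67794408] [259.13536132 212.80852139]
50 [520.16381764  27.07911953 160.00509361] [295.81890182 174.48754255] [259.06848494 213.94423528]
```

View pics/c3.png

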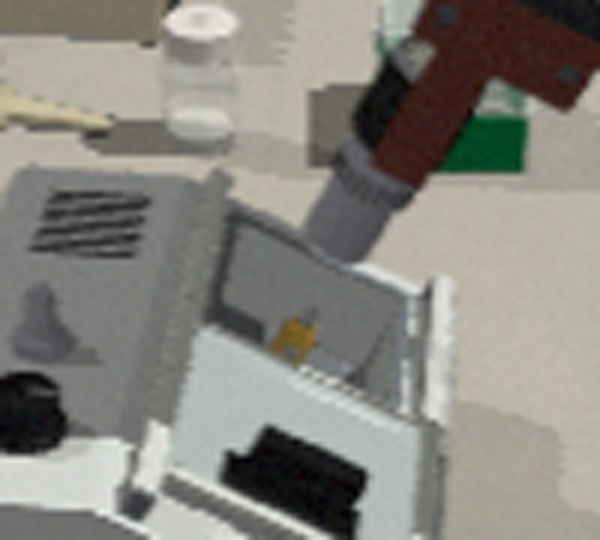

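The side view shows the coupler mouth at about (285,191), the pin tip at (282,201) and the brass top at (280,203.5). These match the projected seat, but the gauge axis passes about 5 mm uphill of the nipple's, so I'll correct that.

servo_tool:
  deltas:
    - [[0, 0, 0], [-0.0055, 0.002, 0], 0.3]
    - [[0, 0, 0], [-0.0055, 0.002, 0.01], 0.3]
    - [[0, 0, 0], [-0.0055, 0.002, 0.02], 0.3]
    - [[0, 0, 0], [-0.0055, 0.002, 0.027], 0.3]
    - [[0, 0, 0], [-0.0055, 0.002, 0.027], 0.3]
    - [[0, 0, 0], [-0.0055, 0.002, 0.027], 0.3]
    - [[0, 0, 0], [-0.0055, 0.002, 0.027], 0.3]
    - [[0, 0, 0], [-0.0055, 0.002, 0.027], 0.3]

```text
t: 8.58
eef_pos: [525.7, 24.2, 134.8]
orientation: [3.06, -0.053, 0.68]
force: [0.0, -0.0, -1.0]
opening: 41.5
grasp_force: 45.0
```

Run:
```python
from h import *
st();s=np.array([567.9,23.2,47.4]);go(s+Nz*97.1-1.8*Nx,-Nz)
a,da=bot.camera("side");b,d=bot.camera("top");cv2.imwrite("pics/side4.png",a)
A=cv2.resize(a[165:225,255:315],None,fx=6.6,fy=9,interpolation=2)[:,:396];A=cv2.resize(a[165:225,255:315],None,fx=8,fy=8,interpolation=2)
B=cv2.resize(b[185:225,240:280],None,fx=7.75,fy=7.75,interpolation=2)
W=np.zeros((480,790,3),np.uint8);W[:,:480]=A;W[:310,480:]=B
cv2.imwrite("pics/c4.png",W)
for k in (0,28,36,45,75):q=s+k*Nz;print(k,(proj("side",q)-[255,165])*8,(proj("top",q)-[240,185])*7.75+[480,0])
```

```text
t 8.5833 p [525.7  24.2 134.8] z [ 0.424 -0.014 -0.906] y [-0.034 -0.999 -0.001] q [ 0.04  0.3   2.2  -0.15  0.21  1.79] F [ 0. -0. -1.] 41.5 44.99896287918091
turn [-0.0001, -0.0013, -0.0014] shift [-0.0005, -0.0004, -0.0001]
0 [162.80711138 372.70690822] [639.59348307 137.0859788 ]
28 [201.37620432 308.41456997] [638.44481266 158.14143106]
36 [212.59162818 289.71913875] [638.10753566 164.32381364]
45 [225.31525442 268.50962565] [637.72310419 171.37055084]
75 [268.55923889 196.42452681] [636.40204696 195.58590203]
```

View pics/c4.png

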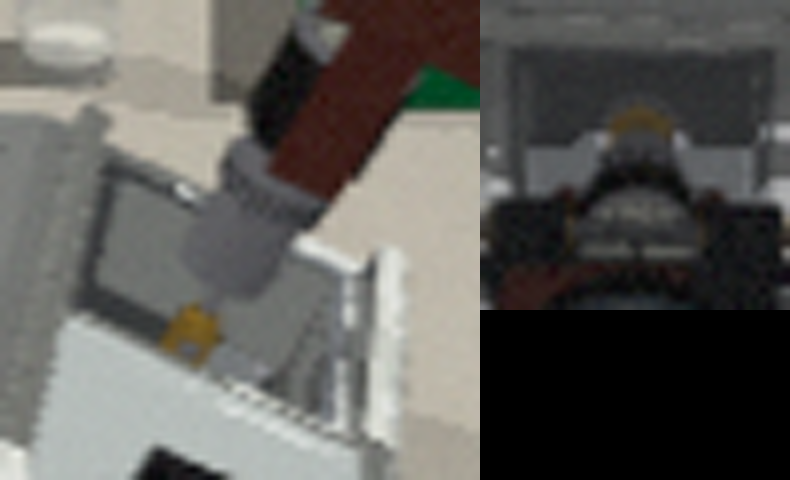

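The mouth centre in the side crop is at about (222,275) against a predicted axis point of (225,268). In the top view coupler and nipple are both centred at about column 640, so they are aligned to within about 1 mm. I'll advance now.

servo_tool:
  deltas:
    - [[0, -0.001, -0.001], [-0.0005, 0, 0.006], 0.3]
    - [[0, -0.001, -0.001], [-0.0005, 0, 0.012], 0.3]
    - [[0, -0.001, -0.001], [-0.0005, 0, 0.018], 0.3]
    - [[0, -0.001, -0.001], [-0.0005, 0, 0.023], 0.3]
    - [[0, -0.001, -0.001], [-0.0005, 0, 0.025], 0.3]
    - [[0, -0.001, -0.001], [-0.0005, 0, 0.025], 0.3]
    - [[0, -0.001, -0.001], [-0.0005, 0, 0.025], 0.3]
  force: 55

```text
t: 9.27
eef_pos: [535.6, 23.7, 111.0]
orientation: [3.06, -0.051, 0.677]
force: [-0.4, 0.1, -1.6]
opening: 41.3
grasp_force: 55.0
```

```bash
cat >> h.py <<'E'
def ax():
    st();e=bot.read_state();s=np.array([567.9,23.2,47.4]);R=Ro.from_rotvec(e["orientation"]).as_matrix()
    m=e["eef_pos"]+52.1*R[:,2]+1.8*R[:,0]-s;print("mouth in nipple",m@Nx,m@Uy,m@Nz,"F tool",R.T@e["force"],"ang",np.arccos(-R[:,2]@Nz))
E
python3 -c "
from h import *
ax()"
```

```text
t 9.2667 p [535.6  23.7 111. ] z [ 0.421 -0.014 -0.907] y [-0.033 -0.999 -0.   ] q [ 0.04  0.37  2.19 -0.2   0.16  1.83] F [-0.4  0.1 -1.6] 41.3 54.998618960380554
mouth in nipple -0.6062219298858407 -0.5262584860795987 19.222338371539248 F tool [-1.01731799 -0.05675434  1.30331383] ang 0.0010969278354969305
```

servo_tool:
  deltas:
    - [[0, 0, 0], [0, 0, 0.002], 0.3]
    - [[0, 0, 0], [0, 0, 0.004], 0.3]
    - [[0, 0, 0], [0, 0, 0.006], 0.3]
    - [[0, 0, 0], [0, 0, 0.006], 0.3]

```text
t: 9.6
eef_pos: [537.5, 23.8, 105.7]
orientation: [3.06, -0.051, 0.676]
force: [-4.2, 2.5, 1.6]
opening: 41.4
grasp_force: 55.0
```

```bash
python3 -c "
from h import *
ax();print(bot.read_state()['joint_pos'][4])"
```

```text
t 9.6 p [537.5  23.8 105.7] z [ 0.421 -0.014 -0.907] y [-0.033 -0.999 -0.   ] q [ 0.04  0.38  2.19 -0.21  0.15  1.85] F [-4.2  2.5  1.6] 41.4 55.000011920928955
mouth in nipple -1.1956428669105506 -0.38552296991212154 13.534816029167406 F tool [-3.25867879 -2.36649096 -3.22676997] ang 0.001582643664002521
0.14562037959850452
```

servo_tool:
  deltas:
    - [[0, 0, 0], [-0.0005, -0.0004, 0.001], 0.3]
    - [[0, 0, 0], [-0.0007, -0.0005, 0.003], 0.3]
    - [[0, 0, 0], [-0.0007, -0.0005, 0.005], 0.3]
    - [[0, 0, 0], [-0.0007, -0.0005, 0.006], 0.3]
    - [[0, 0, 0], [-0.0007, -0.0005, 0.006], 0.3]

```text
t: 10.02
eef_pos: [540.3, 24.1, 100.1]
orientation: [3.06, -0.051, 0.678]
force: [-2.3, 1.2, 1.7]
opening: 41.6
grasp_force: 55.0
```

```bash
python3 -c "
from h import *
ax();print(bot.read_state()['joint_pos'][4])"
```

```text
t 10.0167 p [540.3  24.1 100.1] z [ 0.422 -0.014 -0.906] y [-0.033 -0.999 -0.   ] q [ 0.04  0.4   2.18 -0.24  0.13  1.87] F [-2.3  1.2  1.7] 41.6 54.99966502189636
mouth in nipple -0.9554879344009344 0.011132745255130935 7.359327758209072 F tool [-1.35723689 -1.15459799 -2.5348738 ] ang 0.0003715149377959216
0.13250662602519067
```

servo_tool:
  deltas:
    - [[0, 0, 0], [-0.0003, -0.0003, 0.002], 0.3]
    - [[0, 0, 0], [-0.0003, -0.0003, 0.004], 0.3]
    - [[0, 0, 0], [-0.0003, -0.0003, 0.006], 0.3]
    - [[0, 0, 0], [-0.0003, -0.0003, 0.006], 0.3]
    - [[0, 0, 0], [-0.0003, -0.0003, 0.006], 0.3]

```text
t: 10.43
eef_pos: [542.7, 24.2, 94.9]
orientation: [3.06, -0.052, 0.679]
force: [-4.0, -1.3, 5.1]
opening: 41.2
grasp_force: 55.0
```

```bash
python3 -c "
from h import *
ax();print(bot.read_state()['joint_pos'][4])"
```

```text
t 10.4333 p [542.7  24.2  94.9] z [ 0.423 -0.014 -0.906] y [-0.034 -0.999 -0.   ] q [ 0.04  0.41  2.18 -0.26  0.12  1.9 ] F [-4.  -1.3  5.1] 41.2 55.001476407051086
mouth in nipple -0.9911625762793469 0.14417078888290552 1.5621155706867726 F tool [-1.40237663  1.45162778 -6.32854302] ang 0.0002070229552732295
0.12097970784355047
```

servo_tool:
  deltas:
    - [[0, -0.005, 0], [0, 0, 0.0005], 0.3]
    - [[0, -0.01, 0], [0, 0, 0.001], 0.3]
    - [[0, -0.012, 0], [0, 0, 0.002], 0.3]
    - [[0, -0.012, 0], [0, 0, 0.003], 0.3]
    - [[0, -0.012, 0], [0, 0, 0.003], 0.3]
    - [[0, -0.012, 0], [0, 0, 0.003], 0.3]

```text
t: 10.93
eef_pos: [543.5, 24.3, 94.0]
orientation: [3.063, -0.051, 0.663]
force: [-21.1, -0.2, 37.4]
opening: 40.9
grasp_force: 55.0
```

```bash
python3 -c "
from h import *
ax();print(bot.read_state()['joint_pos'][4])"
```

```text
t 10.9333 p [543.5  24.3  94. ] z [ 0.414 -0.014 -0.91 ] y [-0.034 -0.999 -0.   ] q [ 0.04  0.41  2.17 -0.23  0.14  1.86] F [-21.1  -0.2  37.4] 40.9 55.01263618469238
mouth in nipple -1.0961402106598719 0.2567819308234205 0.4560152969516376 F tool [ -3.74237024   0.92488326 -42.83587203] ang 0.009776032396085552
0.1354754993957993
```

servo_tool:
  deltas:
    - [[0, 0, 0], [0, 0, -0.0005], 0.3]
    - [[0, 0, 0], [0, 0, -0.001], 0.3]
    - [[0, 0, 0], [0, 0, -0.001], 0.3]
    - [[0, 0, 0], [0, 0, -0.001], 0.3]

```text
t: 11.27
eef_pos: [543.5, 24.3, 94.2]
orientation: [3.063, -0.051, 0.662]
force: [-13.6, -0.9, 22.9]
opening: 41.5
grasp_force: 55.0
```

Run:
```python
from h import *
ax();a,_=bot.camera("side");b,_=bot.camera("top");ax()
A=cv2.resize(a[165:275,210:320],None,fx=4.5,fy=4.5,interpolation=2);cv2.imwrite("pics/c5.png",A)
```

```text
t 11.2667 p [543.5  24.3  94.2] z [ 0.413 -0.014 -0.911] y [-0.034 -0.999 -0.   ] q [ 0.04  0.41  2.17 -0.22  0.14  1.86] F [-13.6  -0.9  22.9] 41.5 55.00772416591644
mouth in nipple -1.1366102797318456 0.25298301957249203 0.638561731349661 F tool [ -2.93840157   1.33955835 -26.44425163] ang 0.010380957720154679
t 11.3667 p [543.5  24.3  94.2] z [ 0.413 -0.014 -0.911] y [-0.034 -0.999 -0.   ] q [ 0.04  0.41  2.17 -0.22  0.14  1.86] F [-13.6  -0.8  23.3] 41.5 55.00774383544922
mouth in nipple -1.1247954968160918 0.26236534568812386 0.6678100917738977 F tool [ -2.75143569   1.29332812 -26.82116226] ang 0.010337926966837746
```

View pics/c5.png

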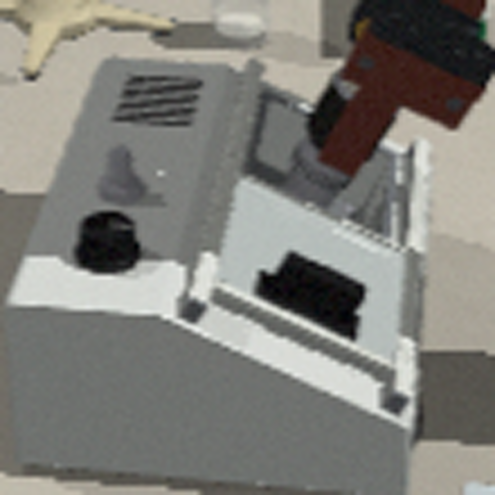

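The picture shows the gauge down on the nipple with its axis in line, the guard still open (rib at crop (310,295)), and a steady push of about 27 N against a hard stop.

```bash
python3 -c "
from cell import bot
print(bot.sign_off())"
```

```text
the job is handed in; nothing more can be done
None
```

I slid the guard open, snapped the gauge onto the nipple and handed the job in while pressing it against a hard stop with about 27 N. The arm's readings put its axis within 0.6° of the nipple's. The sign-off gave no verdict, and I did not measure the jars or the tip box afterwards.

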